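# Fetch the piston from behind the containers

### The arm

A 6-joint arm with a two-finger parallel gripper is mounted at the origin on the work surface; the furniture and walls round the work are solid. World frame = base frame: x ahead of the robot, y to its left, z up, the work surface at z = 0. Lengths are in m, angles in degrees, forces in N, time in s.
With the tool pointing down it reaches from about 0.3 to 0.85 m from the base axis. Payload 5.4 kg.
Tool frame: the origin (TCP) lies midway between the tips of the shut fingers; the grasp point (between the pads) lies 19 mm behind it; z points along the fingers, x is the direction in which the jaws open and shut, and the axes are right-handed (so a half turn about z gives the same grasp; the last joint's range is limited). The gripper opens to 85 mm and grips with 20 to 120 N. Pads are 22 mm wide; open, the fingers measure 114 mm over their backs; the gripper's body (76 mm by 85 mm) begins 54 mm behind the grasp point. The pads swing forward as they close: fully open they stand 13 mm farther back than shut.
Start: joints at [-75.292, 9.076, 91.501, -0, 79.423, -12.038], TCP at [0.259, -0.513, 0.231] pointing down, gripper open.
Joint ranges: [-166.64, 166.64], [-54.1, 131.32], [10.49, 154.53], [-73.88, 253.88], [9.74, 151.15], [-171.62, 171.62]. Speed limits (degrees/s): [147.25, 147.25, 180, 180, 180, 180].

### API

Orientations are given as a 3x3 rotation matrix whose columns are the frame's x, y, z axes.
In Python, from plant import movep, move_linear, set_joints, open_gripper, grasp, pause, ik, read_state, grab_frame, PlanningError, finish_job gives the robot as it stands. Calls block until the motion is done:
- movep(position, orientation): joint-space move of the TCP to a pose.
- move_linear(position, max_speed=0.15, attitude=None): straight line of the TCP; attitude=None keeps the orientation; max_speed is the mean speed in m/s.
- set_joints(angles): joint-space move.
- open_gripper() and grasp(): open the fingers fully, or close them until they stop; the grip force is fixed at half the most.
- pause(seconds).
- ik(position, orientation): joint angles nearest the present ones, or None.
- read_state(): the state.
- grab_frame(name): name is "side" or "top" or "wrist"; returns a dict with "image" (420x560x3 uint8, blue, green, red), "mtx" (3x3 intrinsics, pixels), "distortion" ([k1, k2, p1, p2, k3] as OpenCV has them; the pictures are not rectified), "R" (3x3) and "t" (3): a world point X has camera coordinates R X + t. Camera axes: x right, y down, z forward; pixel columns grow to the right and rows downward; lengths in m; the calibration is good to about 2 mm. A picture is of the moment at which its call begins. There is no depth.
A pose or a line that the arm cannot do raises PlanningError and nothing moves.
- finish_job(): hands the job in, once; it reports no verdict.
The state is a dict: "t": time; "q": joint angles; "joint_vel": joint speeds; "tau": joint torques, N m; "eef_pos": TCP position; "eef_rot": TCP orientation; "force": force on the tool from outside, world axes, zero at the start; "torque": the same for the moment, N m; "finger_gap": opening from 0.0 (shut) to 1.0 (fully open).
Only numpy, scipy, OpenCV 4.12 (cv2) and the standard library are available. Lean on these libraries where they do the work, as an engineer would, in place of code of your own. Each camera call takes 0.05 s, during which the arm holds its last target.

### The job

Move the blue-and-white spray can and the yellow bottle off the grey rack and stand both upright on the green mat, then take the piston out of the blue bay behind them and set it upright inside the red lip of the aluminium nest. Only then put the can and the bottle back upright on the rack, each in the same yellow ring it came from. Keep the two containers upright throughout, and do not disturb the drill chuck and the nut that stand beside the bay on the rack.

Things in the scene. Friction and masses are not known exactly. Their poses are not given: they have to be found in the camera images.
- spray_can: loose spray can, dark blue and white, orange-yellow cap, upright; round, body 48 mm across (seam 52) up to 134 mm, then a cap 36 mm across and 26 mm high, 160 mm tall in all, about 0.17 kg. Origin: centre of its underside; z up its axis. It can be gripped by the cap. At the start it stands in one of the two yellow rings of the rack, either one.
- yellow_bottle: loose yellow plastic bottle with an orange screw cap, standing upright; body 62 mm across up to 166 mm, cap 31 mm across from 166 to 188 mm above its underside, about 0.24 kg; rigid. Origin: centre of its underside; z up its axis. The cap can be gripped. At the start it stands in the other yellow ring.
- piston: loose bare-aluminium piston standing crown up, round, 54 mm across and 52 mm high, 0.16 kg. Origin: centre of its underside; z up its axis. It starts in the blue bay of the rack, behind the two containers.
- rack: fixed grey plate 180 (x) by 190 (y) by 4 mm on the bench. Origin: centre of its underside; -x is its open front, towards the robot. Yellow rings 70 mm across centred at (-35, +36) and (-35, -36) mm. Behind: blue bay, inside faces of side walls at y = +39 and -39 mm (x -1 to +85), of back wall at x = +85; wall tops at 40 mm. Piston starts near (+22, 0): finger room only in front of and behind it.
- mat: fixed ribbed green rubber mat, 180 (x) by 110 (y) by 4 mm, flat on the bench, empty at the start: the side area for the two containers. Origin: centre of its underside. There is room for the two containers one behind the other along its x, for instance at x = +45 and -45 mm.
- nest: fixed aluminium plate 110 by 110 by 10 mm with a black rubber pad on it (pad top 12 mm above the bench) inside a round red lip, 76 mm inside and 86 mm outside diameter, lip top 18 mm above the bench; four low screws at the corners. Origin: centre of its underside; the lip is centred on it. Here the piston is to stand on the pad.
- nut: bystander: loose hexagon steel nut, 36 by 41 mm and 19 mm high, lying flat on the rack plate outside the bay, beside one of its side walls, near (+50, +68) or (+50, -68) mm in the rack's frame; origin at the centre of its underside. Not to be disturbed.
- chuck: bystander: loose grey steel drill chuck standing upright, 46 mm across and 68 mm high, on the rack plate outside the bay, on the other side from the nut; origin at the centre of its underside. Not to be disturbed.
Things that resemble listed ones, but are neither listed nor needed, are in the scene too. There is more than one size of the yellow_bottle; the job needs the larger.

How it is judged (in metres and radians):
On the way, in this order (a step that is already met when the one before it is completed fails the run):
1. the spray can and the yellow bottle both stand upright on the green mat, released, the piston still in its bay (x of spray_can in the frame of mat between -0.09 and 0.09 m and y of spray_can in the frame of mat between -0.055 and 0.055 m and z of spray_can in the frame of mat between -0.002 and 0.01 m and linear speed of each of spray_can, yellow_bottle below 0.02 m/s and angular speed of each of spray_can, yellow_bottle below 0.2 rad/s and contact force between the fingers and spray_can below 0.2 N and angle between each of spray_can, yellow_bottle's own z axis and vertical below 0.1 rad and x of yellow_bottle in the frame of mat between -0.09 and 0.09 m and y of yellow_bottle in the frame of mat between -0.055 and 0.055 m and z of yellow_bottle in the frame of mat between -0.002 and 0.01 m and contact force between the fingers and yellow_bottle below 0.2 N and distance of piston from where it was at the start of the episode below 0.02 m), for 0.2 s.
2. the piston stands upright on the pad inside the red lip of the nest, released, while the can and the bottle still stand on the mat (horizontal distance between piston and nest below 0.013 m and z of piston in the frame of nest between 0.008 and 0.016 m and linear speed of each of piston, spray_can, yellow_bottle below 0.02 m/s and angular speed of each of piston, spray_can, yellow_bottle below 0.2 rad/s and contact force between the fingers and piston below 0.2 N and angle between each of piston, spray_can, yellow_bottle's own z axis and vertical below 0.1 rad and x of spray_can in the frame of mat between -0.09 and 0.09 m and y of spray_can in the frame of mat between -0.055 and 0.055 m and z of spray_can in the frame of mat between -0.002 and 0.01 m and contact force between the fingers and spray_can below 0.2 N and x of yellow_bottle in the frame of mat between -0.09 and 0.09 m and y of yellow_bottle in the frame of mat between -0.055 and 0.055 m and z of yellow_bottle in the frame of mat between -0.002 and 0.01 m and contact force between the fingers and yellow_bottle below 0.2 N), for 0.2 s.
At the end, for the whole second after the job is handed in: The piston stands upright on the pad of the nest within 13 mm of its centre, and the spray can and the yellow bottle stand upright on the rack, each within 15 mm of where it stood at the start; all released and at rest (horizontal distance between piston and nest below 0.013 m and z of piston in the frame of nest between 0.008 and 0.016 m and linear speed of each of piston, spray_can, yellow_bottle below 0.02 m/s and angular speed of each of piston, spray_can, yellow_bottle below 0.2 rad/s and contact force between the fingers and piston below 0.2 N and angle between each of piston, spray_can, yellow_bottle's own z axis and vertical below 0.1 rad and distance of each of spray_can, yellow_bottle from where it was at the start of the episode below 0.015 m and contact force between the fingers and spray_can below 0.2 N and contact force between the fingers and yellow_bottle below 0.2 N); the robot touches nothing.
It fails at once if the spray can is tipped by more than 0.5 rad (angle between spray_can's own z axis and vertical above 0.5 rad).
It fails at once if the yellow bottle is tipped by more than 0.5 rad (angle between yellow_bottle's own z axis and vertical above 0.5 rad).
It fails at once if the nut is moved by more than 15 mm (distance of nut from where it was at the start of the episode above 0.015 m).
It fails at once if the chuck is moved by more than 15 mm (distance of chuck from where it was at the start of the episode above 0.015 m).
It also fails if it takes over 136 s, if anything falls off the work surface, if the arm or the gripper's body presses on something with over 40 N, if the wrist force passes 120 N, or if a joint passes its speed limit or range.

## Working session

There is one attempt and no reset: what is moved stays moved. The work goes in short steps, each a Python script; the robot and the scene stay as the last script left them, time stands still between calls to the robot, and variables do not carry over. Pictures are saved under pics/ and viewed, and the job is handed in when it is done.

```bash
mkdir -p pics; ls; python3 - <<'E'
from plant import *
import cv2
for n in ["side","top","wrist"]:
    f=grab_frame(n); cv2.imwrite(f"pics/{n}0.png",f["image"])
    print(n,f["mtx"].tolist(),f["distortion"],f["R"].tolist(),f["t"])
s=read_state(); print(s["t"],s["eef_pos"],s["eef_rot"],s["finger_gap"])
E
```

```text
pics
side [[471.00254522465127, 0.0, 274.4711016341671], [0.0, 471.00254522465127, 208.4410760236408], [0.0, 0.0, 1.0]] [0.05207341 0.         0.         0.         0.        ] [[-0.9998041688185678, 0.0066132173600848805, 0.018651792652752887], [-0.011258981203915925, 0.5850128849307793, -0.8109458427091272], [-0.016274500154010326, -0.8109970344095685, -0.5848238630764155]] [0.44734009 0.07128923 1.21241131]
top [[408.4035147289427, 0.0, 280.3462179395988], [0.0, 408.4035147289427, 206.33824998309254], [0.0, 0.0, 1.0]] [-0.08792956  0.          0.          0.          0.        ] [[0.026710040830107567, -0.9976720736664363, 0.06274557470425061], [-0.9887517533602247, -0.03560726400908979, -0.14526559460817998], [0.14716162524902712, -0.05815974704122843, -0.9874010835917516]] [-0.09099709  0.41820483  0.97236521]
wrist [[371.79718903180725, 0.0, 277.1394392343975], [0.0, 371.79718903180725, 207.5636511589837], [0.0, 0.0, 1.0]] [0.03241244 0.         0.         0.         0.        ] [[0.45001529530739304, -0.8930167352377194, -0.002710087594174331], [-0.8557609266500086, -0.4321045726419163, 0.28453273049171107], [-0.25526353129368407, -0.12572489366595274, -0.9586624957221214]] [-0.57293216 -0.03666484  0.37973512]
0.15 [ 0.25861926 -0.51302053  0.23052015] [[ 4.50050357e-01 -8.93003092e-01 -3.92635263e-04]
 [-8.93001941e-01 -4.50050422e-01  1.46671030e-03]
 [-1.48648250e-03 -3.09469440e-04 -9.99998847e-01]] 0.9999079765223471
```

View pics/side0.png

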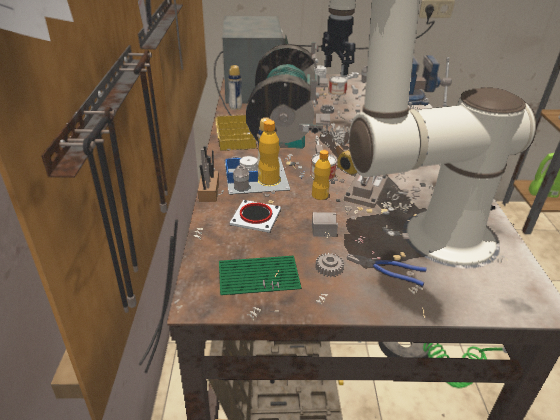

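View pics/top0.png

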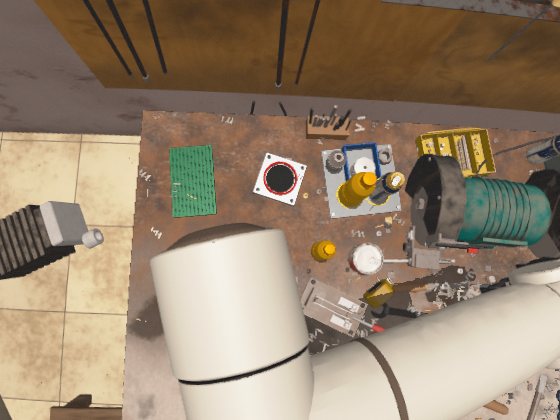

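View pics/wrist0.png

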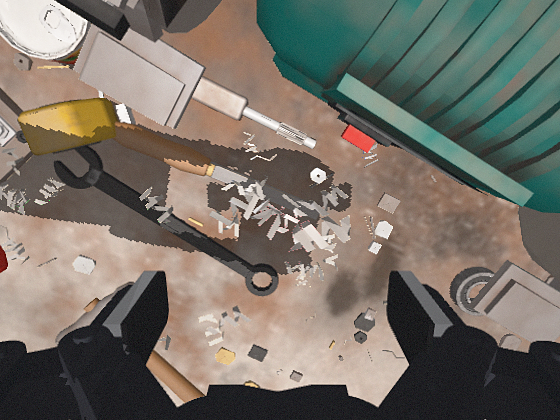

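```bash
cat > h.py <<'E'
from plant import *
import numpy as np, cv2
def ray(f,uv):
    p=cv2.undistortPoints(np.array([[uv]],float),f["mtx"],np.array(f["distortion"]))[0,0]
    R=np.array(f["R"]);t=np.array(f["t"])
    return -R.T@t, R.T@np.array([p[0],p[1],1.])
def onz(f,uv,z):
    c,d=ray(f,uv); return c+d*(z-c[2])/d[2]
def proj(f,X):
    r,_=cv2.Rodrigues(np.array(f["R"]))
    return cv2.projectPoints(np.array([X],float),r,np.array(f["t"]),f["mtx"],np.array(f["distortion"]))[0][0,0]
def crop(f,x0,y0,x1,y1,s,name):
    cv2.imwrite("pics/"+name,cv2.resize(f["image"][y0:y1,x0:x1],None,fx=s,fy=s,interpolation=cv2.INTER_CUBIC))
def blobs(f,lo,hi,box,amin=30):
    x0,y0,x1,y1=box
    hsv=cv2.cvtColor(f["image"][y0:y1,x0:x1],cv2.COLOR_BGR2HSV)
    m=cv2.inRange(hsv,np.array(lo),np.array(hi))
    cs,_=cv2.findContours(m,cv2.RETR_EXTERNAL,cv2.CHAIN_APPROX_NONE)
    return [c+np.array([[x0,y0]]) for c in cs if cv2.contourArea(c)>amin]
E
python3 - <<'E'
from h import *
f=grab_frame("top"); g=grab_frame("side")
crop(f,300,100,460,260,4,"top_c.png"); crop(g,180,100,340,240,5,"side_c.png")
for c in blobs(f,(50,90,40),(85,255,255),(150,130,240,230),100):
    r=cv2.minAreaRect(c); print("mat",r,[onz(f,p,.004)[:2].round(3) for p in cv2.boxPoints(r)], onz(f,r[0],.004))
hsv=cv2.cvtColor(f["image"],cv2.COLOR_BGR2HSV)
m=cv2.inRange(hsv,(0,150,60),(8,255,255))|cv2.inRange(hsv,(172,150,60),(180,255,255))
m[:, :240]=0;m[:,320:]=0;m[:140]=0;m[215:]=0
cs,_=cv2.findContours(m,0,1)
for c in cs:
    if len(c)>10: e=cv2.fitEllipse(c); print("lip",e,onz(f,e[0],.018))
E
```

```text
mat ((192.11627197265625, 180.66632080078125), (68.80948638916016, 43.104522705078125), 86.00909423828125) [array([0.567, 0.213]), array([0.579, 0.103]), array([0.401, 0.082]), array([0.39 , 0.188])] [0.48294846 0.14622833 0.004     ]
lip ((279.7397155761719, 177.8065643310547), (31.303560256958008, 31.96090316772461), 121.62010192871094) [ 0.49597387 -0.07526222  0.018     ]
```

View pics/top_c.png

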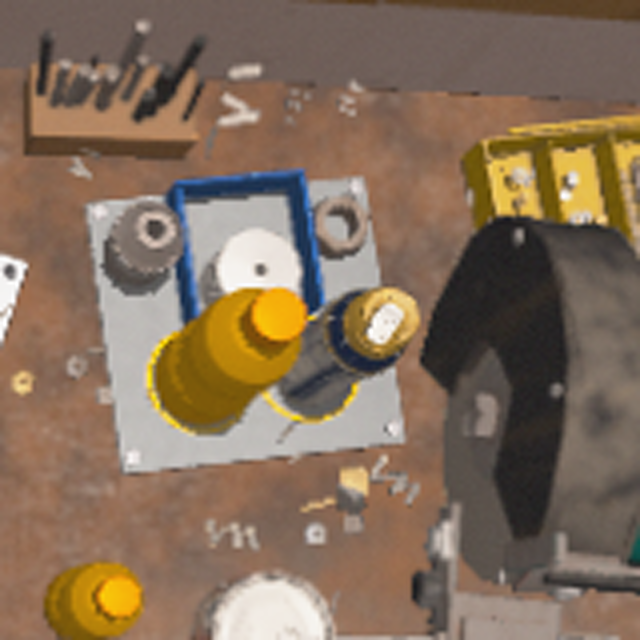

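View pics/side_c.png

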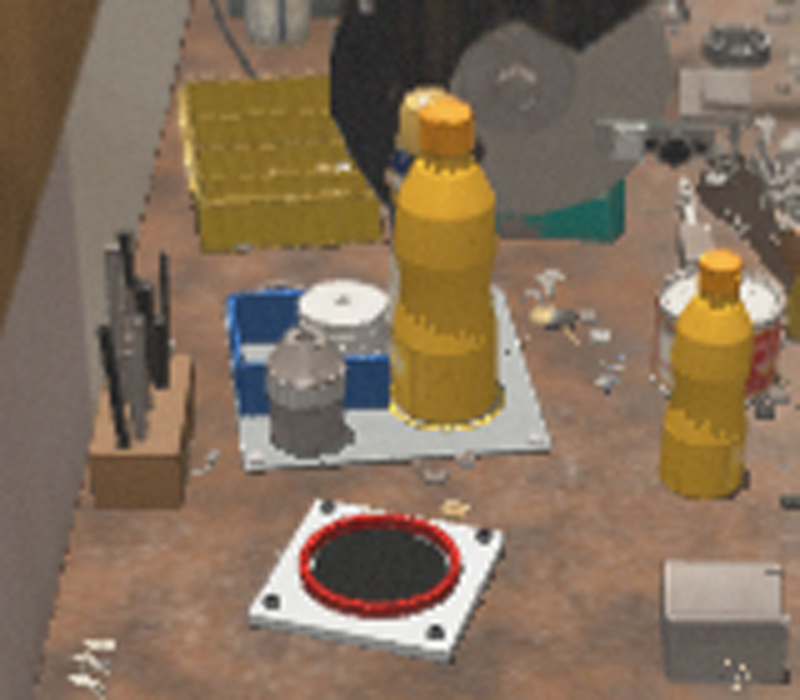

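```bash
python3 - <<'E'
from h import *
f=grab_frame("top"); g=grab_frame("side")
q=lambda x,y:(300+x/4-.4,100+y/4-.4)
cor=[onz(f,q(*p),.004)[:2] for p in [(88,205),(366,178),(406,440),(124,472)]]
print("corners",np.round(cor,4), [np.linalg.norm(cor[i]-cor[(i+1)%4]).round(3) for i in range(4)])
C=np.mean(cor,0); print("C",C)
ex=((cor[0]-cor[3])+(cor[1]-cor[2])); yaw=np.degrees(np.arctan2(ex[1],ex[0])); ey=((cor[0]-cor[1])+(cor[3]-cor[2])); print(yaw,np.degrees(np.arctan2(-ey[0],ey[1])))
a=np.radians((yaw+np.degrees(np.arctan2(-ey[0],ey[1])))/2);R=np.array([[np.cos(a),-np.sin(a)],[np.sin(a),np.cos(a)]])
loc=lambda p:np.array(p)@R+C
for n,p in dict(b=(-.035,.036),c=(-.035,-.036),p=(.022,0)).items(): print(n,R@np.array(p)+C)
print("bottle cap top",onz(f,q(279,313),.192)); print("can cap top",onz(f,q(388,316),.164)); print("piston top",onz(f,q(259,262),.056))
print("spool edge",[onz(f,q(430,350),z).round(3) for z in (.05,.1,.15,.2,.25)])
print("side bottle cap top", onz(g,(180+446/5,100+105/5),.192)); print("side piston top", onz(g,(180+343/5,100+303/5),.056)) 
print("nest side",onz(g,(180+381/5,100+563/5),.018)); 
# nest centre by corners
print("nest", )
E
```

```text
corners [[ 0.5755 -0.1835]
 [ 0.6034 -0.3706]
 [ 0.428  -0.3944]
 [ 0.4009 -0.2086]] [np.float64(0.189), np.float64(0.177), np.float64(0.188), np.float64(0.176)]
C [ 0.50195617 -0.2892927 ]
7.954339132597049 8.398246645490156
b [ 0.46219205 -0.25863631]
c [ 0.47243184 -0.32990445]
p [ 0.52373255 -0.28616388]
bottle cap top [ 0.46539612 -0.25677149  0.192     ]
can cap top [ 0.47286463 -0.32671923  0.164     ]
piston top [ 0.52869096 -0.28301414  0.056     ]
spool edge [array([ 0.479, -0.394,  0.05 ]), array([ 0.468, -0.375,  0.1  ]), array([ 0.458, -0.356,  0.15 ]), array([ 0.447, -0.337,  0.2  ]), array([ 0.437, -0.317,  0.25 ])]
side bottle cap top [ 0.46385249 -0.25956181  0.192     ]
side piston top [ 0.52324057 -0.2762299   0.056     ]
nest side [ 0.49578161 -0.06850993  0.018     ]
nest
```

```bash
python3 - <<'E'
from h import *
f=grab_frame("wrist"); s=read_state()
c=-np.array(f["R"]).T@f["t"]; E=np.array(s["eef_rot"])
print("cam in tool",E.T@(c-s["eef_pos"]), "cam axes in tool", (E.T@np.array(f["R"]).T).round(3).tolist())
import math
a=math.radians(8.2)
X=np.array([math.cos(a),math.sin(a),0]);Z=np.array([0,0,-1.])
for sg in (1,-1):
    Rm=np.column_stack([sg*X,np.cross(Z,sg*X),Z])
    for p in [(.465,-.257,.165),(.465,-.257,.40),(.473,-.328,.13),(.526,-.283,.02),(.48,.19,.17),(.496,-.073,.03),(.48,-.2,.45)]:
        print(sg,p,ik(p,Rm))
# nest/side precise
for n in ("side","top"):
    f=grab_frame(n);hsv=cv2.cvtColor(f["image"],cv2.COLOR_BGR2HSV)
    m=cv2.inRange(hsv,(0,120,50),(9,255,255))|cv2.inRange(hsv,(171,120,50),(180,255,255))
    k=np.zeros_like(m); b=(225,190,290,240) if n=="side" else (250,150,310,210)
    k[b[1]:b[3],b[0]:b[2]]=255; m&=k
    cs,_=cv2.findContours(m,0,1); c=max(cs,key=cv2.contourArea); e=cv2.fitEllipse(c); print(n,e,onz(f,e[0],.018))
E
```

```text
cam in tool [-0.00077601 -0.0728477  -0.14239527] cam axes in tool [[1.0, 0.0, -0.001], [0.0, 0.959, 0.285], [0.001, -0.285, 0.959]]
1 (0.465, -0.257, 0.165) [-4.19714924e+01  6.10188957e+00  1.02538941e+02 -2.54444375e-14
  7.13591693e+01 -5.01714924e+01]
1 (0.465, -0.257, 0.4) [-4.19714924e+01 -4.84164976e-01  8.28468099e+01 -2.54444375e-14
  9.76373551e+01 -5.01714924e+01]
1 (0.473, -0.328, 0.13) [-4.67622688e+01  1.47226803e+01  9.69019173e+01 -2.54444375e-14
  6.83754024e+01 -5.49622688e+01]
1 (0.526, -0.283, 0.02) [-3.98613424e+01  2.64853374e+01  9.58332989e+01 -2.54444375e-14
  5.76813637e+01 -4.80613424e+01]
1 (0.48, 0.19, 0.17) [ 8.16526759e+00  3.56268818e+00  1.04650837e+02 -2.54444375e-14
  7.17864747e+01 -3.47324112e-02]
1 (0.496, -0.073, 0.03) [-2.22093596e+01  1.34576517e+01  1.11673619e+02 -2.54444375e-14
  5.48687290e+01 -3.04093596e+01]
1 (0.48, -0.2, 0.45) [-3.59509049e+01 -1.53740795e+00  7.83663735e+01 -2.54444375e-14
  1.03171034e+02 -4.41509049e+01]
-1 (0.465, -0.257, 0.165) [-4.19714924e+01  6.10188957e+00  1.02538941e+02 -2.54444375e-14
  7.13591693e+01  1.2
[... 240 characters left out ...]
01  1.25037731e+02]
-1 (0.526, -0.283, 0.02) [-3.98613424e+01  2.64853374e+01  9.58332989e+01 -2.54444375e-14
  5.76813637e+01  1.31938658e+02]
-1 (0.48, 0.19, 0.17) None
-1 (0.496, -0.073, 0.03) [-2.22093596e+01  1.34576517e+01  1.11673619e+02 -2.54444375e-14
  5.48687290e+01  1.49590640e+02]
-1 (0.48, -0.2, 0.45) [-3.59509049e+01 -1.53740795e+00  7.83663735e+01 -2.54444375e-14
  1.03171034e+02  1.35849095e+02]
side ((255.48745727539062, 212.47146606445312), (19.624053955078125, 31.8544864654541), 88.788330078125) [ 0.49768445 -0.06905022  0.018     ]
top ((279.75830078125, 177.85476684570312), (32.05070114135742, 32.508548736572266), 115.2479019165039) [ 0.49585128 -0.07531261  0.018     ]
```

```bash
cat >> h.py <<'E'
def RM(adeg,sg=1):
    a=np.radians(adeg); X=sg*np.array([np.cos(a),np.sin(a),0]);Z=np.array([0,0,-1.])
    return np.column_stack([X,np.cross(Z,X),Z])
def st(): 
    s=read_state(); print("t%.2f"%s["t"],s["eef_pos"].round(4) if hasattr(s["eef_pos"],"round") else s["eef_pos"],"gap%.3f"%s["finger_gap"],"F",np.round(s["force"],1)); return s
E
python3 - <<'E'
from h import *
move_linear([.259,-.513,.45],max_speed=.3)
movep([.46,-.17,.45],RM(8.2))
st()
f=grab_frame("wrist"); cv2.imwrite("pics/w1.png",f["image"])
f=grab_frame("top"); cv2.imwrite("pics/t1.png",f["image"])
E
```

```text
t2.85 [ 0.4598 -0.1708  0.4497] gap1.001 F [-0.2 -0.8  0.1]
```

View pics/w1.png

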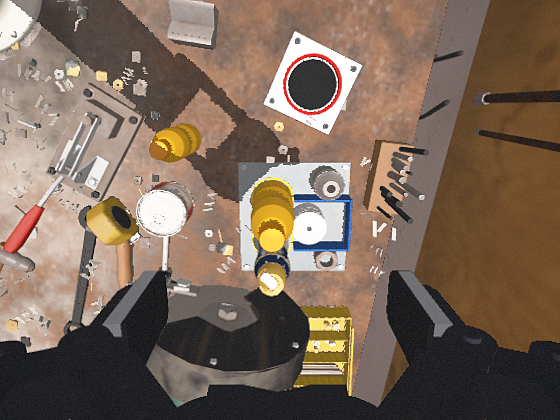

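```bash
python3 - <<'E'
from h import *
f=grab_frame("wrist"); crop(f,150,140,370,305,3.6,"w1c.png")
def redlip(f,b):
    hsv=cv2.cvtColor(f["image"],cv2.COLOR_BGR2HSV)
    m=cv2.inRange(hsv,(0,120,50),(9,255,255))|cv2.inRange(hsv,(171,120,50),(180,255,255))
    k=np.zeros_like(m);k[b[1]:b[3],b[0]:b[2]]=255; m&=k
    cs,_=cv2.findContours(m,0,1); c=max(cs,key=cv2.contourArea); return cv2.fitEllipse(c)
e=redlip(f,(270,40,350,130)); print(e,onz(f,e[0],.018))
E
```

```text
((312.12646484375, 83.56859588623047), (57.14118194580078, 60.694923400878906), 17.11687469482422) [ 0.49709366 -0.07250913  0.018     ]
```

View pics/w1c.png

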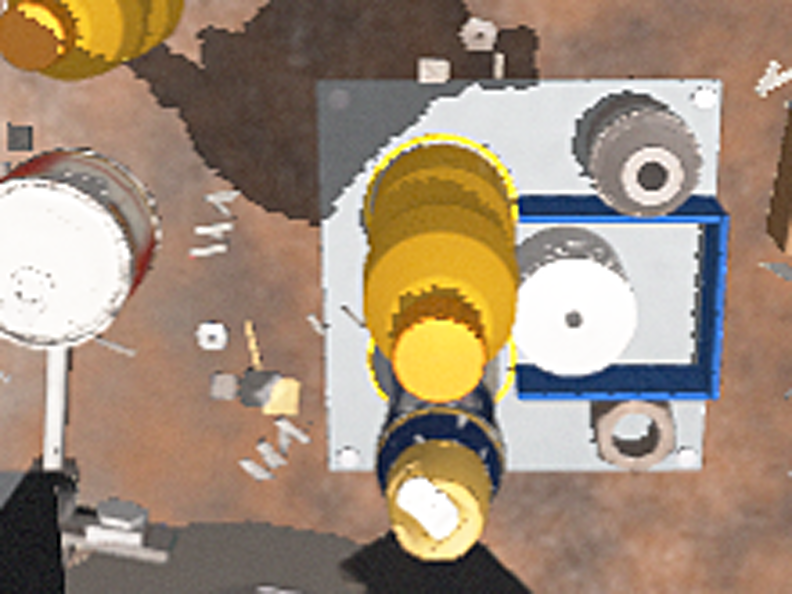

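```bash
python3 - <<'E'
from h import *
f=grab_frame("wrist")
q=lambda x,y:(150+x/3.6-.36,140+y/3.6-.36)
print("bottle",onz(f,q(439,360),.192)); print("can",onz(f,q(437,508),.164)); print("piston",onz(f,q(575,316),.056))
cor=[onz(f,q(*p),.004)[:2] for p in [(318,80),(722,80),(702,470),(330,470)]]
print(np.round(cor,4)); C=np.mean(cor,0); print(C)
ex=(cor[1]-cor[0])+(cor[2]-cor[3]); ey=(cor[0]-cor[3])+(cor[1]-cor[2]); a1=np.arctan2(ex[1],ex[0]);a2=np.arctan2(-ey[0],ey[1]);print(np.degrees([a1,a2]))
E
python3 - <<'E'
from h import *
g=grab_frame("side"); crop(g,200,20,360,200,3.3,"s2.png")
f=grab_frame("top"); crop(f,380,120,560,270,4,"t2.png")
E
```

```text
bottle [ 0.4651166  -0.25472017  0.192     ]
can [ 0.47314765 -0.32123094  0.164     ]
piston [ 0.52476385 -0.27989977  0.056     ]
[[ 0.4013 -0.2045]
 [ 0.578  -0.1794]
 [ 0.6054 -0.3663]
 [ 0.4281 -0.3917]]
[ 0.50321167 -0.28547191]
[8.1102379  8.24412141]
```

View pics/s2.png

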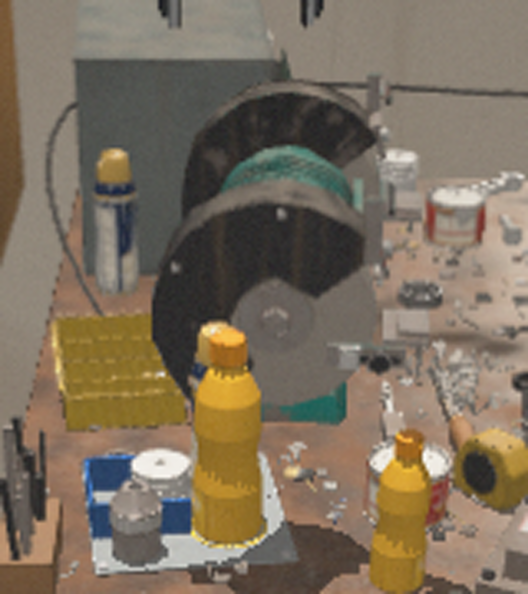

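View pics/t2.png

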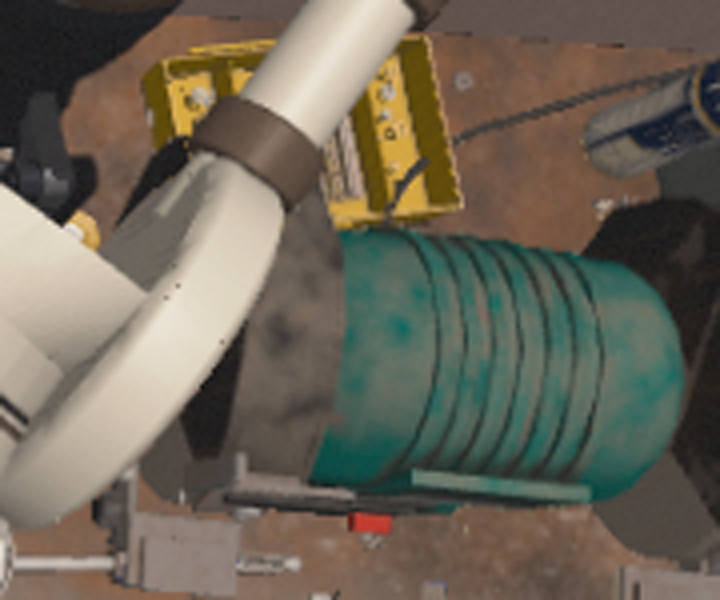

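```bash
cat >> h.py <<'E'
def tri(*fu):
    A=np.zeros((3,3));b=np.zeros(3);rs=[]
    for f,uv in fu:
        c,d=ray(f,uv);d=d/np.linalg.norm(d);P=np.eye(3)-np.outer(d,d);A+=P;b+=P@c;rs.append((c,P))
    X=np.linalg.solve(A,b); return X.round(4),[round(float(np.linalg.norm(P@(X-c)))*1000,1) for c,P in rs]
E
python3 - <<'E'
from h import *
w=grab_frame("wrist");g=grab_frame("side");t=grab_frame("top")
S=lambda x,y:(g,(200+x/3.3-.35,20+y/3.3-.35)); T=lambda x,y:(t,(300+x/4-.4,100+y/4-.4)); W=lambda x,y:(w,(x,y)); 
WC=lambda x,y:(w,(150+x/3.6-.36,140+y/3.6-.36)); SC=lambda x,y:(g,(180+x/5-.4,100+y/5-.4))
print("hub",tri(W(228,313),S(272,318)))
print("bolt top",tri(W(212,362),S(281,213),T(557,388)))
print("bolt right",tri(W(296,347),S(177,267),T(518,233)))
print("bottle cap top",tri(WC(439,360),SC(446,107),T(279,313)))
print("piston", tri(WC(575,316),SC(343,303),T(259,262)))
print("can",tri(WC(437,508),T(388,316)))
e=[(w,(312.13,83.57)),(g,(255.49,212.47)),(t,(279.76,177.85))]; print("lip",tri(*e))
E
```

```text
hub (array([ 0.424 , -0.3838,  0.1502]), [0.7, 0.7])
bolt top (array([ 0.4193, -0.3829,  0.2498]), [1.1, 0.3, 0.9])
bolt right (array([ 0.5137, -0.3893,  0.1965]), [1.1, 2.2, 1.1])
bottle cap top (array([ 0.465 , -0.255 ,  0.1939]), [1.3, 0.2, 1.2])
piston (array([ 0.5262, -0.2814,  0.0549]), [1.7, 1.7, 3.1])
can (array([ 0.4755, -0.3313,  0.147 ]), [1.8, 1.8])
lip (array([ 0.4973, -0.0737,  0.0147]), [1.8, 0.5, 2.0])
```

```bash
python3 - <<'E'
from h import *
B=np.array([.464,-.256])
movep([*B,.30],RM(8.2)); st()
move_linear([*B,.168],max_speed=.08); st()
grasp(); st()
move_linear([*B,.188],max_speed=.05); st()
for n in("side","top","wrist"):
    f=grab_frame(n); cv2.imwrite(f"pics/{n}_b1.png",f["image"])
    if n=="side": crop(f,180,80,340,220,5,"side_b1c.png")
E
```

```text
t4.03 [ 0.4646 -0.256   0.3016] gap1.000 F [ 0.6 -0.1  1.1]
t5.83 [ 0.4643 -0.2562  0.1686] gap0.996 F [ 0.5 -0.6 -0.5]
t6.38 [ 0.4643 -0.2563  0.1684] gap0.341 F [-0.7 -1.3  1.9]
t6.93 [ 0.464  -0.256   0.1881] gap0.340 F [ 0.2 -0.7 -3.2]
```

View pics/side_b1c.png

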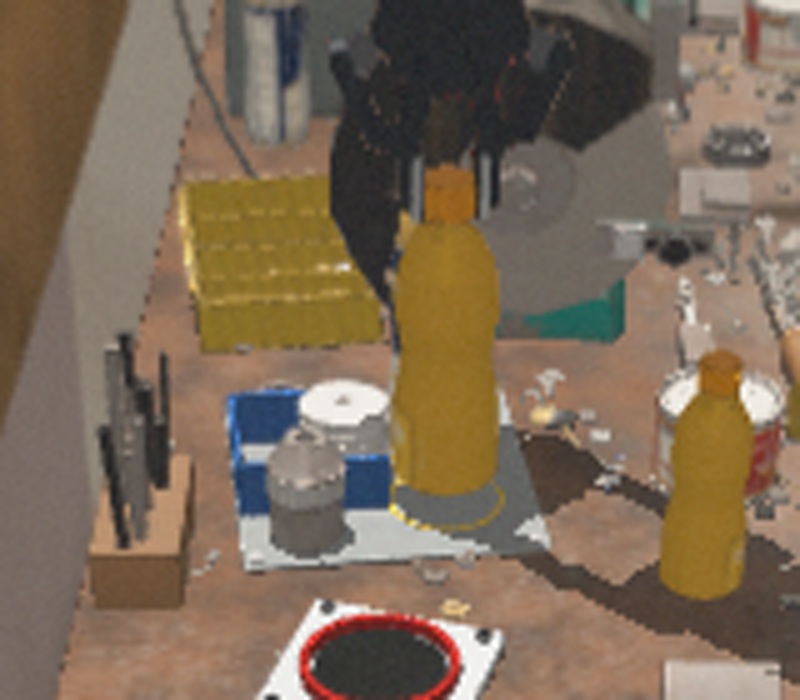

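View pics/wrist_b1.png

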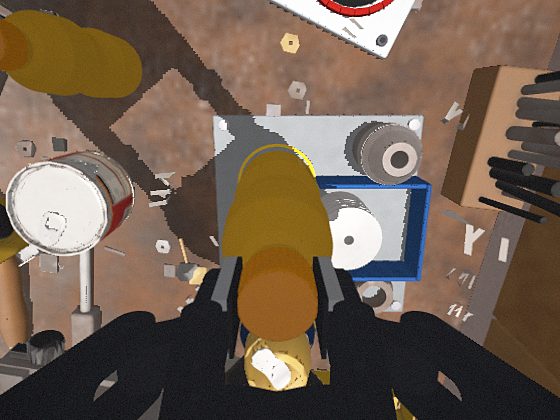

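```bash
python3 - <<'E'
from h import *
B=[.464,-.256]; M=[.531,.155]
move_linear([*B,.33],max_speed=.15)
move_linear([.50,-.05,.33],max_speed=.2,attitude=RM(53))
move_linear([*M,.33],max_speed=.2,attitude=RM(98)); st()
move_linear([*M,.20],max_speed=.12)
for n in("side","top"):
    f=grab_frame(n); cv2.imwrite(f"pics/{n}_b2.png",f["image"])
st()
E
```

```text
t10.56 [0.5311 0.154  0.33  ] gap0.339 F [ 0.3  0.3 -2.8]
t11.89 [0.5317 0.1551 0.2011] gap0.343 F [-0.   0.6 -2.2]
```

View pics/side_b2.png

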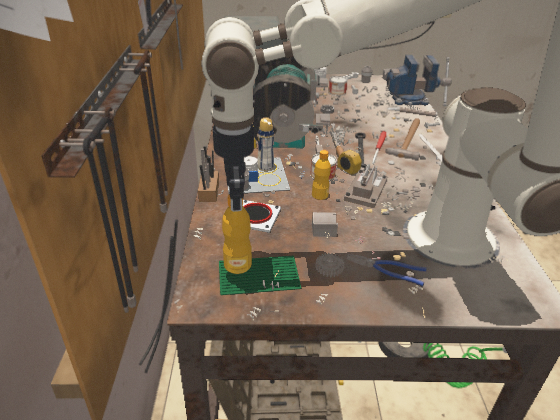

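View pics/top_b2.png

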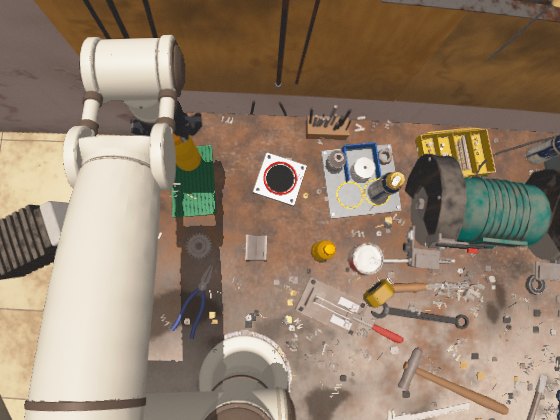

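```bash
python3 - <<'E'
from h import *
M=[.531,.155]
move_linear([*M,.172],max_speed=.05);s=st()
z=.172
while z>.1655:
    z-=.001; move_linear([*M,z],max_speed=.03); s=st()
    if s["force"][2]>3: break
open_gripper(); st()
move_linear([*M,.33],max_speed=.15)
movep([.46,-.17,.42],RM(-4)); st()
for n in("side","top","wrist"):
    f=grab_frame(n); cv2.imwrite(f"pics/{n}_b3.png",f["image"])
    if n=="side": crop(f,190,80,350,220,5,"side_b3c.png"); crop(f,200,170,320,310,4,"side_b3m.png")
    if n=="wrist": crop(f,180,110,380,290,4,"w3c.png")
E
```

```text
t12.60 [0.5311 0.155  0.1721] gap0.342 F [ 0.6  0.2 -2.4]
t12.85 [0.5311 0.155  0.1712] gap0.343 F [-0.5  0.3 -3.4]
t13.10 [0.5309 0.155  0.1699] gap0.337 F [ 0.3  0.4 -2.4]
t13.35 [0.5309 0.155  0.1689] gap0.339 F [ 0.2 -0.6 -3.4]
t13.60 [0.5313 0.155  0.1684] gap0.344 F [ 0.3 -0.   0.1]
t13.85 [0.5318 0.1551 0.1684] gap0.347 F [-1.5 -0.1  5.9]
t14.44 [0.531  0.155  0.1669] gap0.997 F [ 0.1 -0.7 -0.3]
t16.98 [ 0.4602 -0.1694  0.4194] gap1.003 F [ 0.4 -0.3 -0.1]
```

View pics/side_b3m.png

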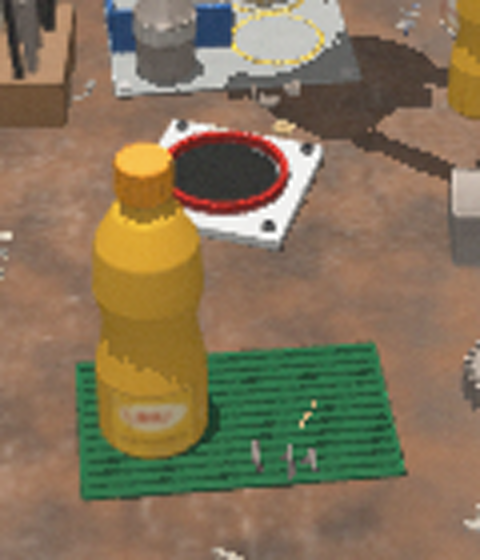

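View pics/side_b3c.png

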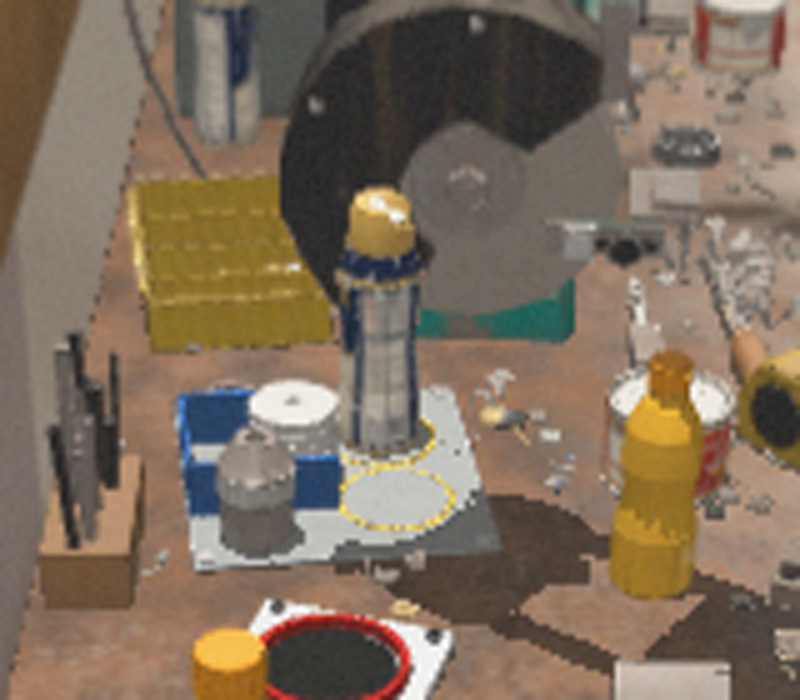

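View pics/w3c.png

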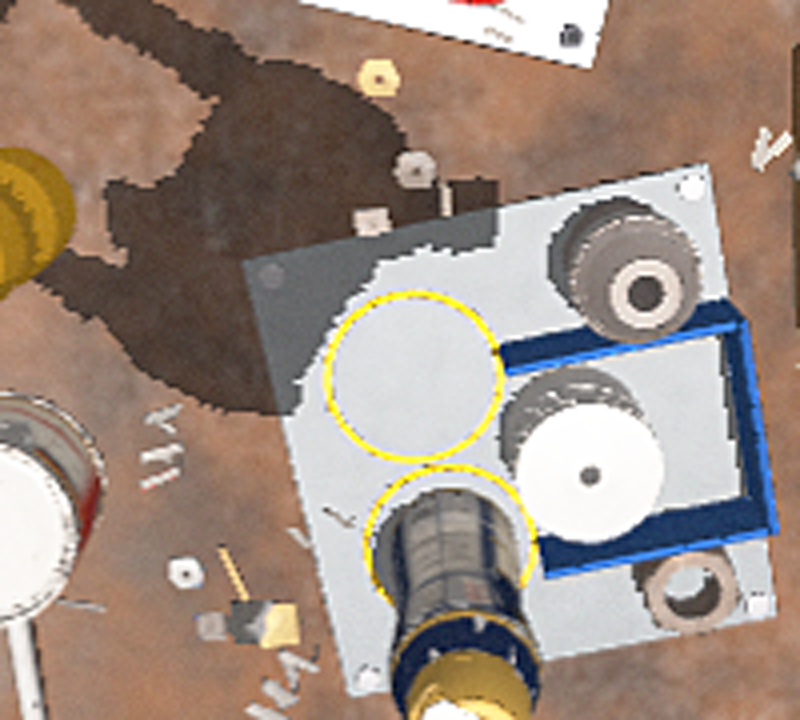

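```bash
python3 - <<'E'
from h import *
w=grab_frame("wrist"); t=grab_frame("top"); g=grab_frame("side")
for n,f,b in (("w",w,(250,170,325,270)),("t",t,(330,165,380,215)),("s",g,(255,170,285,190))):
    cs=blobs(f,(22,110,120),(35,255,255),b,20)
    for c in cs:
        if len(c)>25:
            e=cv2.fitEllipse(c); print(n,np.round(e[0],1),np.round(e[1],1),onz(f,e[0],.004).round(4))
# can cap
for n,f,b in (("w",w,(270,265,320,300)),("t",t,(375,160,410,200)),("s",g,(255,110,280,135))):
    for c in blobs(f,(15,60,90),(32,255,255),b,60):
        x,y,ww,h=cv2.boundingRect(c); print(n,x,y,ww,h,cv2.minEnclosingCircle(c))
crop(w,255,250,345,310,8,"w3d.png"); crop(t,370,160,420,210,12,"t3d.png")
E
```

```text
w [292.1 245.9] [39.4 41.7] [ 0.4731 -0.3266  0.004 ]
w [283.  203.7] [41.7 43.3] [ 0.463 -0.255  0.004]
w 282 272 31 28 ((297.1278991699219, 288.4534912109375), 16.83966636657715)
t 386 172 19 17 ((395.0, 179.5), 9.65670394897461)
s 259 117 14 15 ((265.1666564941406, 124.16666412353516), 7.835210800170898)
```

View pics/w3d.png

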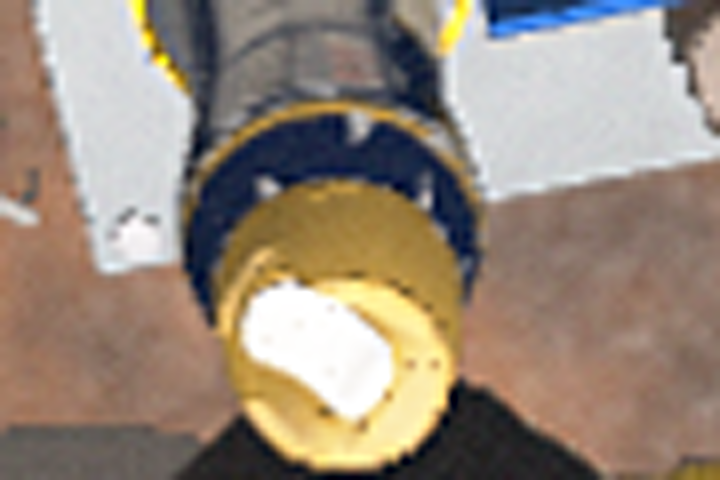

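View pics/t3d.png

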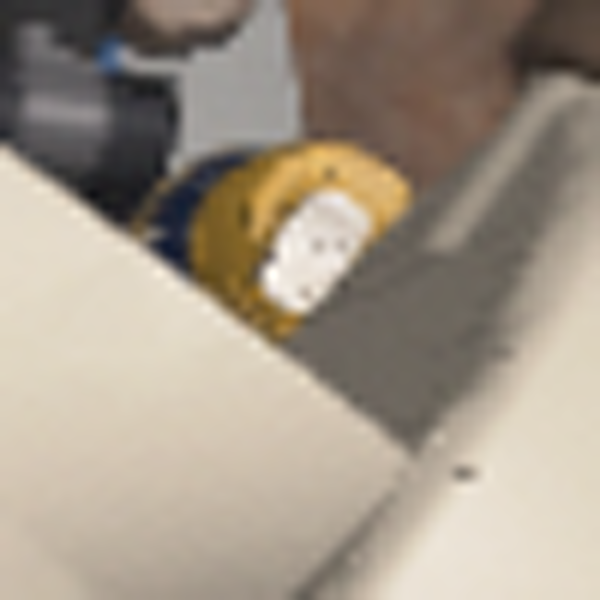

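```bash
python3 - <<'E'
from h import *
w=grab_frame("wrist"); print(onz(w,(297.8,295.3),.164))
C=[.4735,-.327]
move_linear([*C,.36],max_speed=.2)
move_linear([*C,.25],max_speed=.12); st()
for n in("side","wrist"):
    f=grab_frame(n); cv2.imwrite(f"pics/{n}_c1.png",f["image"])
    if n=="side": crop(f,190,40,350,160,5,"side_c1.png")
E
```

```text
[ 0.47398005 -0.32505521  0.164     ]
t19.38 [ 0.4739 -0.3274  0.2511] gap1.002 F [ 0.1 -0.7 -0.5]
```

View pics/side_c1.png

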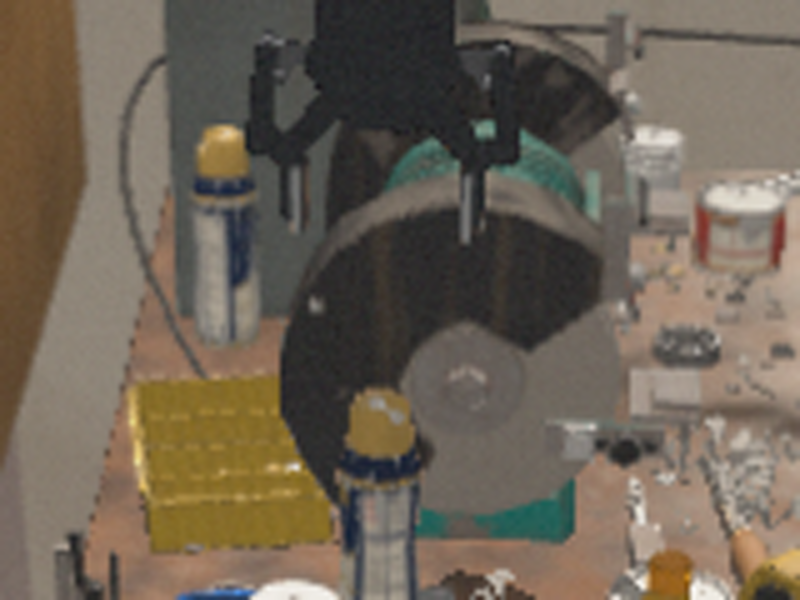

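View pics/wrist_c1.png

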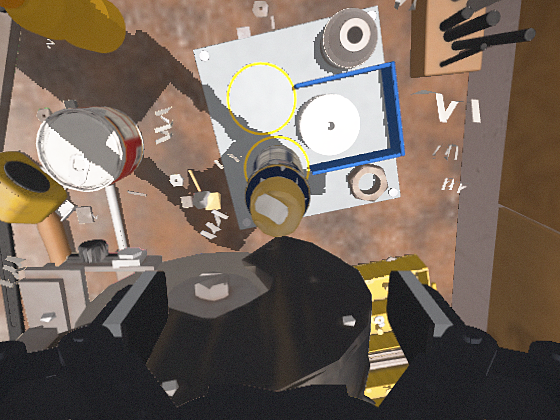

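```bash
python3 - <<'E'
from h import *
C=[.4735,-.326]
ok=True
for z in (.22,.20,.18,.165,.152,.141):
    move_linear([*C,z],max_speed=.08); s=st()
    if np.linalg.norm(s["force"])>5: print("contact"); ok=False; break
f=grab_frame("side"); crop(f,190,60,350,180,5,"side_c2.png")
if ok:
    grasp(); st()
    move_linear([*C,.161],max_speed=.05); st()
    f=grab_frame("side"); crop(f,190,60,350,200,5,"side_c2.png")
E
```

```text
t20.01 [ 0.4733 -0.3257  0.2193] gap1.001 F [-1.  -0.2 -0.4]
t20.41 [ 0.4731 -0.3256  0.1991] gap0.998 F [ 0.1 -0.8  0. ]
t20.81 [ 0.4731 -0.3256  0.1791] gap1.000 F [ 0.3 -0.2  0.4]
t21.14 [ 0.4731 -0.3255  0.164 ] gap1.000 F [ 0.5 -0.1 -0. ]
t21.45 [ 0.4731 -0.3255  0.151 ] gap0.999 F [ 0.3 -0.3  0.2]
t21.73 [ 0.4731 -0.3255  0.1401] gap0.999 F [ 0.1  0.2 -0.5]
t22.32 [ 0.474  -0.3264  0.1417] gap0.387 F [ 1.2 -0.1  2.9]
t22.87 [ 0.4735 -0.326   0.1611] gap0.388 F [-0.9  0.3 -2.2]
```

View pics/side_c2.png

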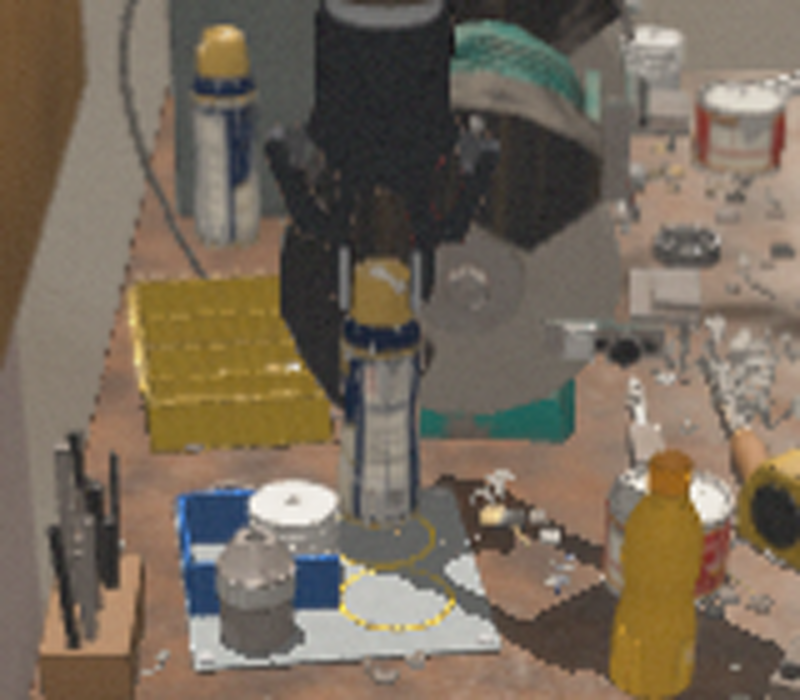

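```bash
python3 - <<'E'
from h import *
C=[.4735,-.326]; M=[.435,.129]
move_linear([*C,.34],max_speed=.15)
move_linear([.44,-.10,.34],max_speed=.2,attitude=RM(48))
move_linear([*M,.34],max_speed=.2,attitude=RM(98)); st()
move_linear([*M,.147],max_speed=.12); st()
z=.147
while z>.137:
    z-=.001; move_linear([*M,z],max_speed=.03); s=st()
    if s["force"][2]>3: break
open_gripper(); st()
move_linear([*M,.33],max_speed=.15)
movep([.46,-.17,.42],RM(8.2)); st()
for n in("side","top","wrist"):
    f=grab_frame(n); cv2.imwrite(f"pics/{n}_c3.png",f["image"])
    if n=="side": crop(f,190,150,350,310,4,"side_c3m.png")
    if n=="wrist": crop(f,180,110,380,290,4,"w4c.png")
E
```

```text
t26.84 [0.4351 0.1283 0.34  ] gap0.387 F [ 0.2  0.1 -2.1]
t28.60 [0.4355 0.129  0.1477] gap0.383 F [ 0.2 -0.5 -1.5]
t28.85 [0.4351 0.129  0.1462] gap0.386 F [ 0.5  0.4 -2.6]
t29.10 [0.4349 0.129  0.1449] gap0.390 F [ 0.3 -0.2 -1.6]
t29.35 [0.4349 0.129  0.1439] gap0.389 F [-0.8  0.1 -1.3]
t29.60 [0.4349 0.129  0.1429] gap0.385 F [ 0.2  0.  -2.6]
t29.85 [0.4349 0.129  0.1419] gap0.394 F [ 0.6 -0.  -1. ]
t30.10 [0.4355 0.1291 0.1417] gap0.388 F [-0.1  0.2  2.9]
t30.35 [0.4363 0.1292 0.1417] gap0.390 F [-1.3  0.5  8.5]
t30.91 [0.4349 0.129  0.1399] gap1.000 F [ 1.1 -0.4 -0.2]
t33.52 [ 0.46   -0.1692  0.4195] gap1.002 F [ 0.6 -0.3 -0.6]
```

View pics/side_c3m.png

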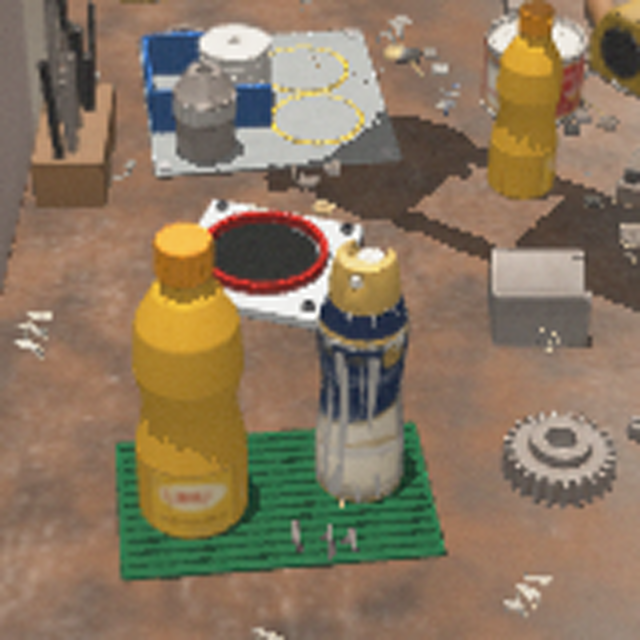

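View pics/w4c.png

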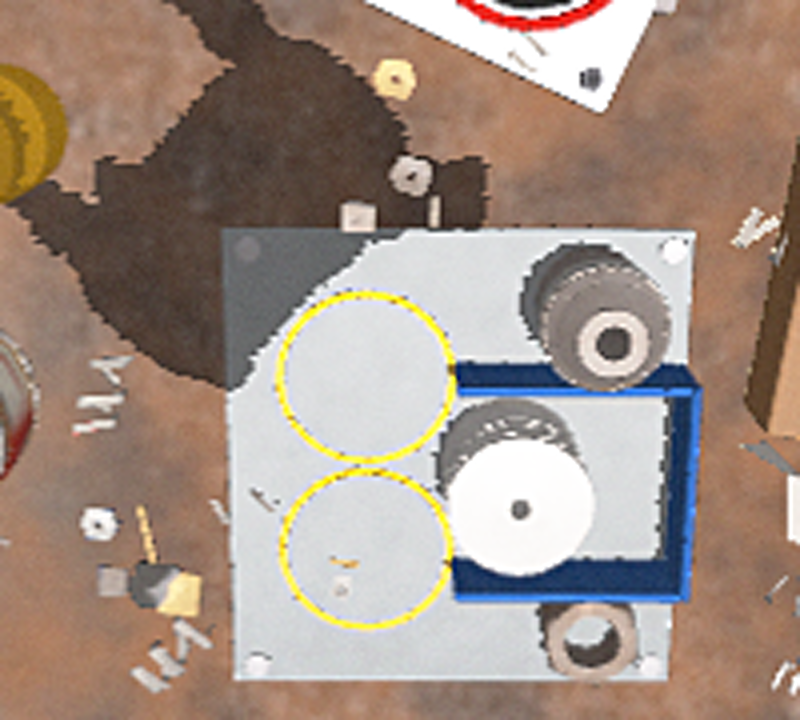

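View pics/top_c3.png

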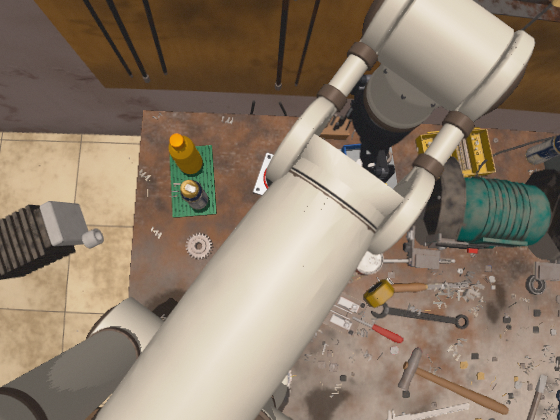

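```bash
python3 - <<'E'
from h import *
w=grab_frame("wrist"); g=grab_frame("side")
q=lambda x,y:(180+x/4-.4,110+y/4-.4)
P=onz(w,q(520,507),.056); print(P, onz(g,(190+235/4-.4,150+42/4-.4),.056))
# bay back wall top edge, rack check
bw=[onz(w,q(*p),.044) for p in ((690,395),(681,595))]; print("backwall top inner",np.round(bw,4))
for c in blobs(w,(22,110,120),(35,255,255),(245,180,297,270),20):
    if len(c)>25: e=cv2.fitEllipse(c); print(onz(w,e[0],.004).round(4))
a=np.radians(8.2);d=np.array([np.cos(a),np.sin(a)]); print("dist piston->wall along rack x",[(np.array(b[:2])-P[:2])@d for b in bw])
E
```

```text
[ 0.52397099 -0.28074441  0.056     ] [ 0.52409093 -0.27915316  0.056     ]
backwall top inner [[ 0.5794 -0.2333  0.044 ]
 [ 0.5918 -0.3112  0.044 ]]
[ 0.4731 -0.3262  0.004 ]
[ 0.4629 -0.2549  0.004 ]
dist piston->wall along rack x [np.float64(0.061609984827814386), np.float64(0.06283526786112559)]
```

```bash
python3 - <<'E'
from h import *
P=np.array([.5225,-.2808])
move_linear([*P,.20],max_speed=.2); move_linear([*P,.10],max_speed=.12);st()
ok=True
for z in (.075,.06,.048,.036,.026,.018):
    move_linear([*P,z],max_speed=.06); s=st()
    if np.linalg.norm(s["force"])>5: print("contact");ok=False;break
f=grab_frame("side"); crop(f,190,100,320,220,6,"side_p1.png")
f=grab_frame("wrist"); cv2.imwrite("pics/w_p1.png",f["image"])
E
```

```text
t36.17 [ 0.5231 -0.2813  0.1011] gap1.000 F [ 0.1 -1.1  0.7]
t36.73 [ 0.5223 -0.2807  0.0746] gap1.003 F [-0.  -0.3  1.1]
t37.13 [ 0.5221 -0.2805  0.0593] gap1.002 F [-0.7 -0.4  0. ]
t37.48 [ 0.5221 -0.2804  0.0473] gap0.999 F [-0.3 -0.2 -0.9]
t37.83 [ 0.5221 -0.2804  0.0353] gap1.001 F [-0.5  0.4 -0.5]
t38.15 [ 0.5221 -0.2805  0.0253] gap0.995 F [-0.1 -0.1  0.1]
t38.43 [ 0.5221 -0.2805  0.0174] gap1.003 F [-1.   0.2 -0.3]
```

View pics/side_p1.png

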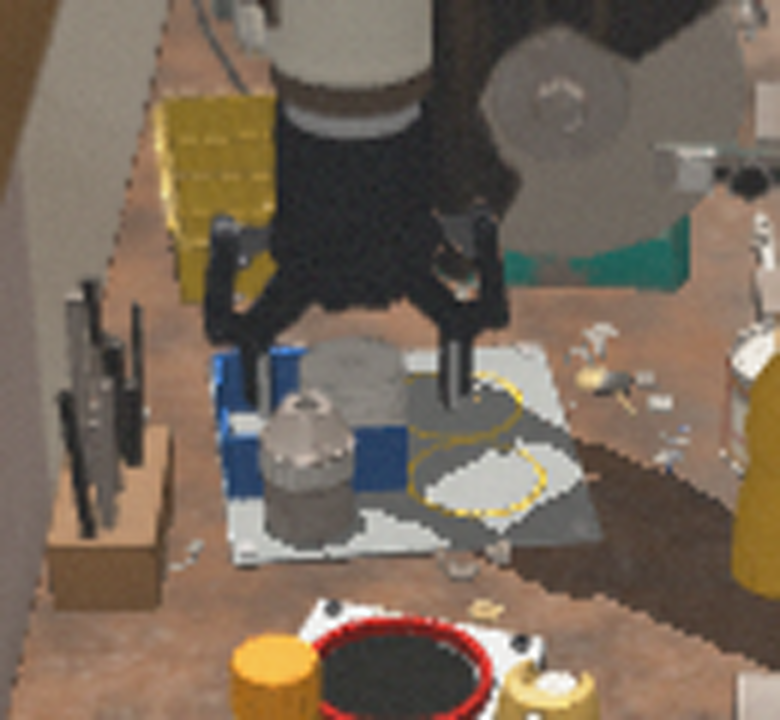

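View pics/w_p1.png

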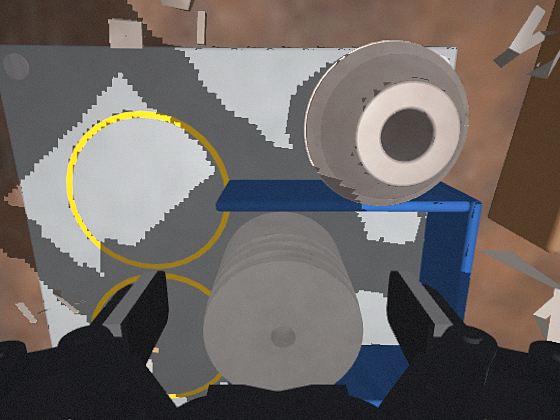

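```bash
python3 - <<'E'
from h import *
P=np.array([.5225,-.2808]);N=np.array([.497,-.073])
grasp(); st()
move_linear([*P,.13],max_speed=.1); st()
f=grab_frame("wrist"); cv2.imwrite("pics/w_p2.png",f["image"])
move_linear([*N,.13],max_speed=.15); st()
f=grab_frame("side"); crop(f,190,130,320,250,6,"side_p2.png")
E
```

```text
t38.94 [ 0.523  -0.2813  0.0188] gap0.610 F [-0.2  0.1  4.8]
t40.21 [ 0.522  -0.2804  0.129 ] gap0.609 F [-0.4  1.2 -2.1]
t41.80 [ 0.4972 -0.0737  0.1301] gap0.609 F [ 0.2 -0.2 -1.5]
```

View pics/w_p2.png

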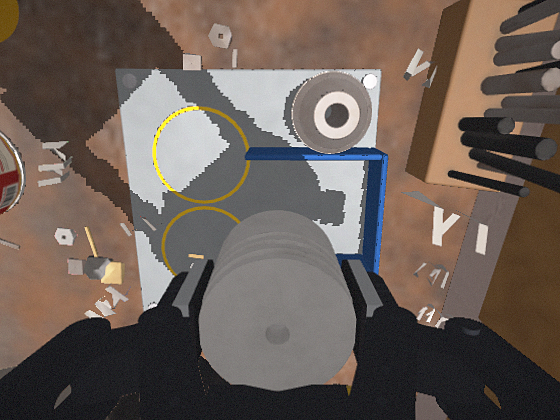

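View pics/side_p2.png

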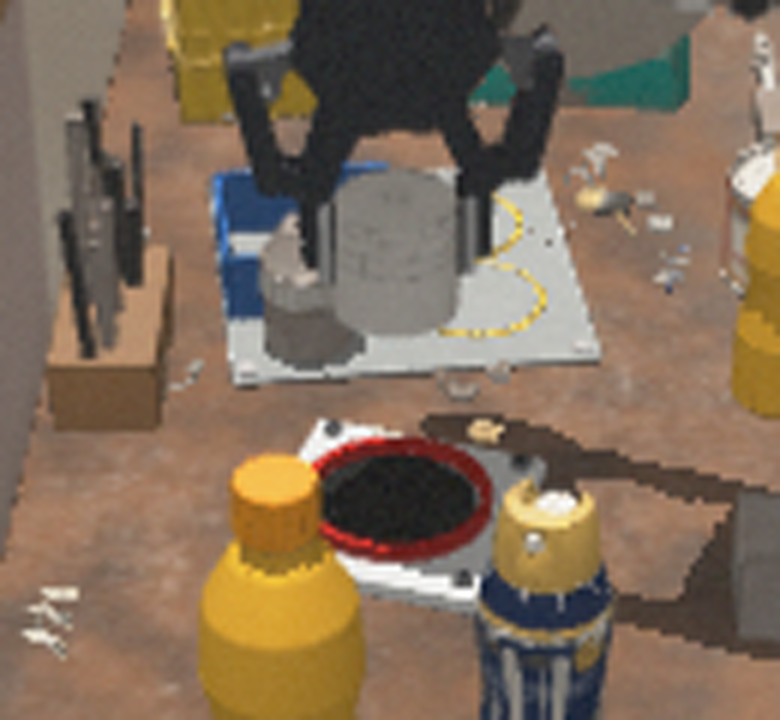

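```bash
python3 - <<'E'
from h import *
w=grab_frame("wrist"); s=st(); h=onz(w,(277,334),s["eef_pos"][2]+.038); print("piston off tcp",h[:2]-s["eef_pos"][:2])
N=np.array([.497,-.073])
move_linear([*N,.034],max_speed=.08); st()
f=grab_frame("side"); crop(f,215,170,305,245,8,"side_p3.png")
E
```

```text
t41.90 [ 0.4971 -0.0737  0.13  ] gap0.603 F [ 0.3  0.2 -2.2]
piston off tcp [ 0.00011622 -0.00048772]
t43.25 [ 0.4976 -0.0732  0.0346] gap0.607 F [ 0.5  0.3 -1.9]
```

View pics/side_p3.png

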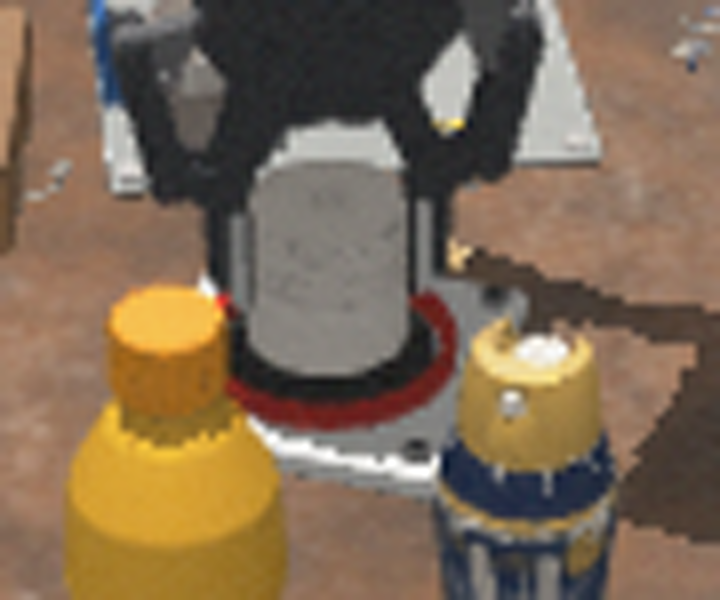

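```bash
python3 - <<'E'
from h import *
N=np.array([.497,-.073]); z=.031
while z>.022:
    z-=.001; move_linear([*N,z],max_speed=.03); s=st()
    if s["force"][2]>3: break
open_gripper(); st()
move_linear([*N,.12],max_speed=.12)
move_linear([.46,-.05,.30],max_speed=.2); st()
w=grab_frame("wrist"); cv2.imwrite("pics/w_p4.png",w["image"])
f=grab_frame("side"); crop(f,195,150,335,310,4,"side_p4.png")
E
```

```text
t43.58 [ 0.4968 -0.0729  0.0298] gap0.608 F [ 0.1 -1.1 -1.8]
t43.83 [ 0.497  -0.073   0.0289] gap0.608 F [ 0.2 -0.2 -2.2]
t44.08 [ 0.4969 -0.073   0.0279] gap0.608 F [ 0.4  0.4 -1.5]
t44.33 [ 0.4969 -0.073   0.0269] gap0.607 F [ 0.3  0.2 -2.1]
t44.58 [ 0.4971 -0.073   0.0268] gap0.611 F [-5.1  0.7  5.2]
t45.02 [ 0.497 -0.073  0.026] gap1.002 F [-0.2  0.1 -0.1]
t47.02 [ 0.4594 -0.0499  0.2984] gap0.998 F [-0.3 -0.4  0.1]
```

View pics/w_p4.png

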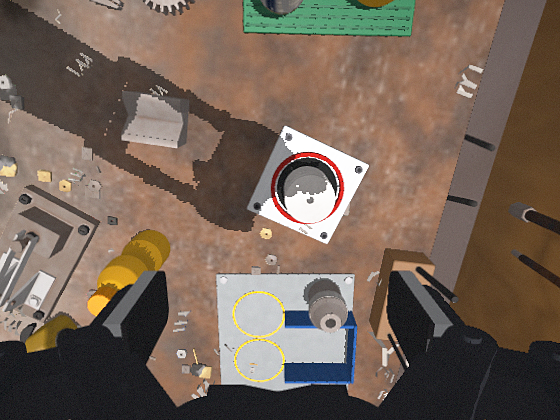

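View pics/side_p4.png

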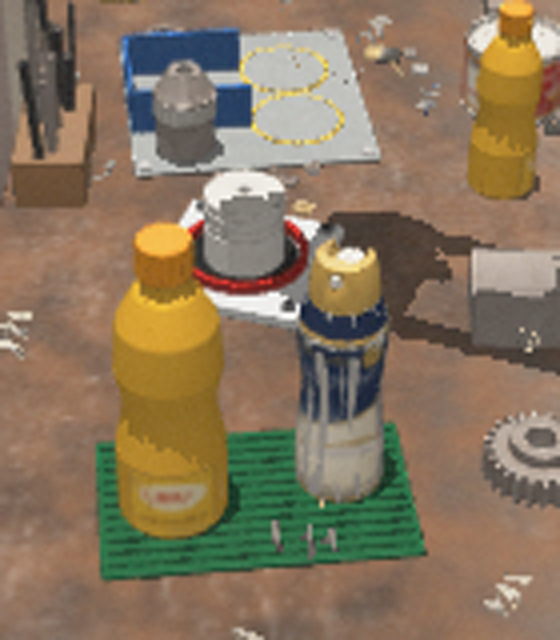

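```bash
python3 - <<'E'
from h import *
w=grab_frame("wrist")
hsv=cv2.cvtColor(w["image"],cv2.COLOR_BGR2HSV)
m=cv2.inRange(hsv,(0,120,50),(9,255,255))|cv2.inRange(hsv,(171,120,50),(180,255,255))
k=np.zeros_like(m);k[145:230,260:350]=255;m&=k
c=np.vstack([c for c in cv2.findContours(m,0,1)[0]]); h=cv2.convexHull(c); e=cv2.fitEllipse(h)
L=onz(w,e[0],.018); P=onz(w,(309.5,200),.064); print(e,L,P,P-L)
g=grab_frame("side"); print("side piston",onz(g,(195+243/4-.4,150+190/4-.4),.064))
E
```

```text
((303.50445556640625, 185.98651123046875), (70.53382873535156, 82.9240951538086), 106.81379699707031) [ 0.49259849 -0.07053097  0.018     ] [ 0.4965887  -0.07438812  0.064     ] [ 0.0039902  -0.00385715  0.046     ]
side piston [ 0.49794522 -0.0740527   0.064     ]
```

```bash
python3 - <<'E'
from h import *
C=[.4735,-.326]; M=[.435,.129]
move_linear([*M,.33],max_speed=.2,attitude=RM(98))
move_linear([*M,.20],max_speed=.15)
move_linear([*M,.141],max_speed=.06); st()
grasp(); st()
move_linear([*M,.34],max_speed=.15); st()
move_linear([.44,-.10,.34],max_speed=.2,attitude=RM(48))
move_linear([*C,.34],max_speed=.2,attitude=RM(-4)); st()
f=grab_frame("side"); crop(f,190,40,350,200,4.5,"side_r1.png")
w=grab_frame("wrist"); cv2.imwrite("pics/w_r1.png",w["image"])
E
```

```text
t51.09 [0.4354 0.129  0.1415] gap1.002 F [-0.1 -0.1  0.5]
t51.62 [0.4356 0.1291 0.1416] gap0.390 F [-0.7  1.7  3.8]
t53.10 [0.4345 0.129  0.3389] gap0.385 F [ 0.   0.8 -2.5]
t55.68 [ 0.4736 -0.3253  0.3401] gap0.387 F [ 0.3  0.3 -1.7]
```

View pics/side_r1.png

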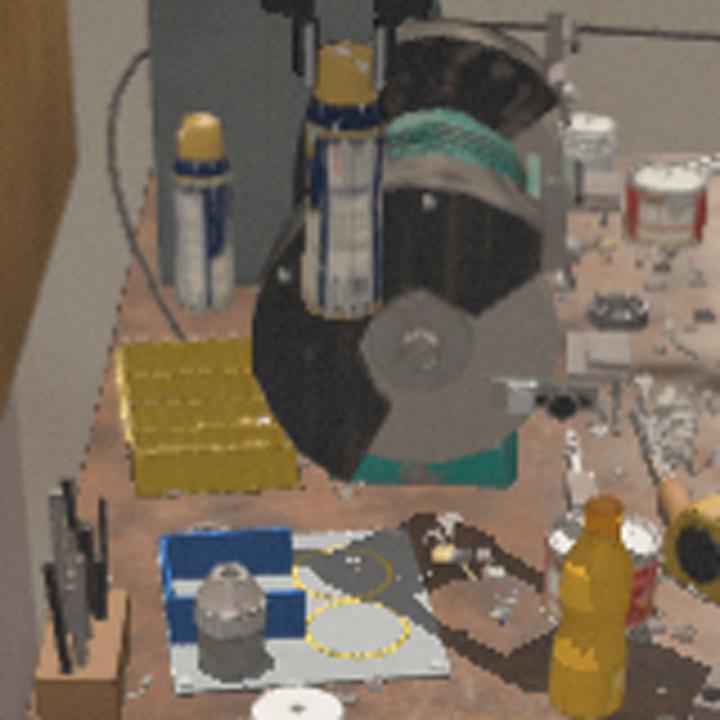

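View pics/w_r1.png

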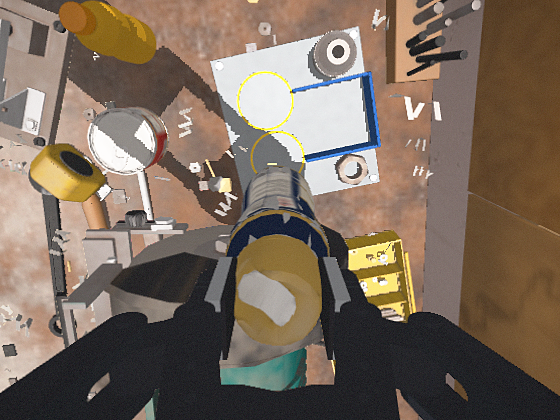

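Can is held upright above its own (‑y) ring. Lowering it.

```bash
python3 - <<'E'
from h import *
C=[.4735,-.326]; B=[.464,-.256]; M=[.531,.155]
move_linear([*C,.20],max_speed=.12); s=st()
move_linear([*C,.148],max_speed=.08); s=st()
z=.148
while z>.137:
    z-=.001; move_linear([*C,z],max_speed=.03); s=read_state()
    if s["force"][2]>3: break
st(); open_gripper(); st()
move_linear([*C,.34],max_speed=.15)
move_linear([.47,-.17,.40],max_speed=.2)
f=grab_frame("side"); crop(f,190,80,350,240,4.5,"side_r2.png")
w=grab_frame("wrist"); crop(w,180,110,380,310,3,"w_r2.png")
for c in blobs(w,(22,110,120),(35,255,255),(200,140,340,290),20):
    if len(c)>25: e=cv2.fitEllipse(c); print(e,onz(w,e[0],.004).round(4))
E
```

```text
t57.10 [ 0.474  -0.3265  0.2011] gap0.387 F [-0.2 -0.  -1.6]
t57.90 [ 0.4737 -0.3263  0.1484] gap0.386 F [ 0.3  0.4 -2.2]
t59.90 [ 0.474  -0.3266  0.1416] gap0.390 F [-1.6  0.8  7.2]
t60.46 [ 0.4735 -0.326   0.1399] gap1.000 F [-0.3 -0.6 -0.4]
((286.92913818359375, 249.94947814941406), (39.82402801513672, 43.2103157043457), 84.46391296386719) [ 0.4731 -0.326   0.004 ]
((277.21942138671875, 206.8081512451172), (42.940338134765625, 44.829715728759766), 92.56385803222656) [ 0.4629 -0.255   0.004 ]
```

View pics/side_r2.png

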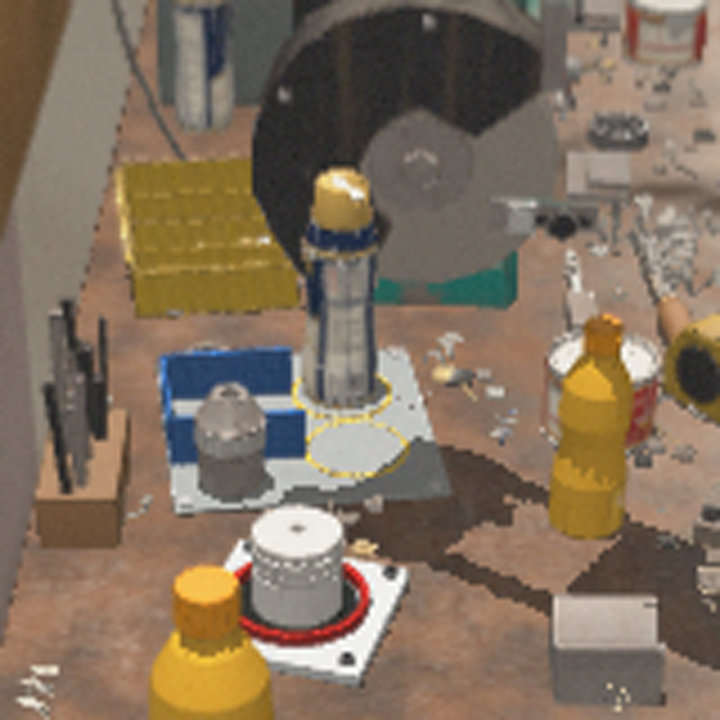

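View pics/w_r2.png

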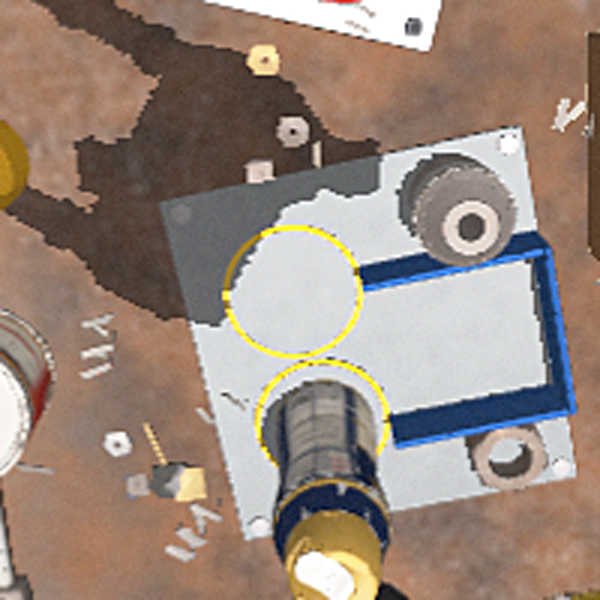

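```bash
python3 - <<'E'
from h import *
B=[.464,-.256]; M=[.531,.155]
move_linear([.50,-.05,.34],max_speed=.2,attitude=RM(53))
move_linear([*M,.34],max_speed=.2,attitude=RM(98))
move_linear([*M,.22],max_speed=.15)
move_linear([*M,.168],max_speed=.06); st()
grasp(); st()
move_linear([*M,.36],max_speed=.15); st()
move_linear([.50,-.05,.36],max_speed=.2,attitude=RM(53))
move_linear([*B,.36],max_speed=.2,attitude=RM(8.2)); st()
move_linear([*B,.20],max_speed=.12); st()
f=grab_frame("side"); crop(f,190,80,350,240,4.5,"side_r3.png")
E
```

```text
t67.32 [0.5314 0.1551 0.1685] gap0.993 F [-0.1  0.1  0.4]
t67.88 [0.5314 0.155  0.1685] gap0.343 F [ 0.6 -0.   1.9]
t69.31 [0.5305 0.155  0.3587] gap0.341 F [ 0.8  0.1 -2.7]
t71.68 [ 0.4643 -0.2551  0.3601] gap0.341 F [-0.4 -0.2 -2.1]
t73.17 [ 0.4645 -0.2564  0.201 ] gap0.343 F [ 0.3 -0.  -2.3]
```

View pics/side_r3.png

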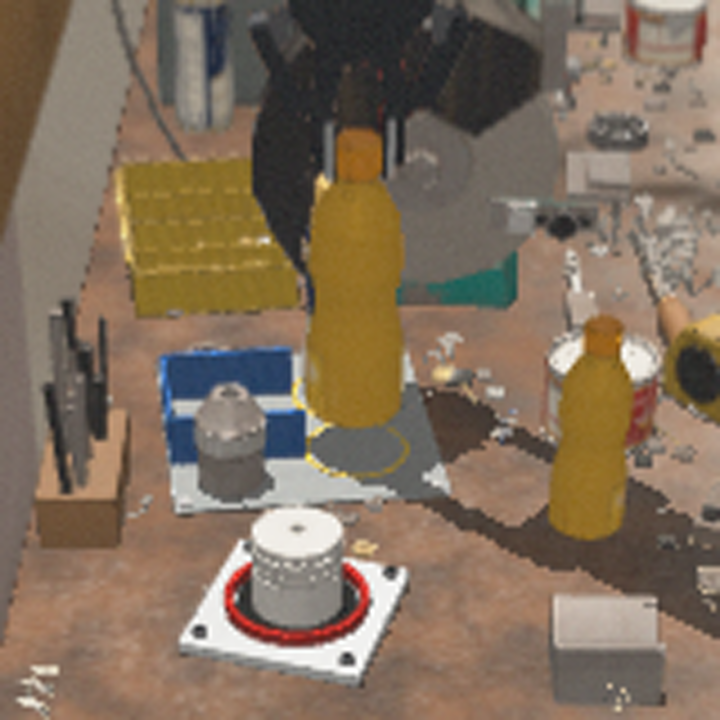

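```bash
python3 - <<'E'
from h import *
B=[.464,-.256]; z=.174
move_linear([*B,z],max_speed=.06); st()
while z>.165:
    z-=.001; move_linear([*B,z],max_speed=.03); s=read_state()
    if s["force"][2]>3: break
st(); open_gripper(); st()
move_linear([*B,.34],max_speed=.15)
move_linear([.46,-.17,.45],max_speed=.2); st()
w=grab_frame("wrist"); crop(w,150,60,370,305,2.4,"w_r4.png")
set_joints([20,-1,80,0,100,0]); pause(.5); st()
f=grab_frame("side"); cv2.imwrite("pics/side_r4.png",f["image"]); f2=grab_frame("top"); crop(f2,240,110,440,270,4,"t_r4.png")
i0=cv2.imread("pics/top0.png"); cv2.imwrite("pics/t_00.png",cv2.resize(i0[110:270,240:440],None,fx=4,fy=4,interpolation=cv2.INTER_CUBIC))
E
```

```text
t73.80 [ 0.4639 -0.2559  0.1737] gap0.340 F [-0.2  0.9 -3.1]
t75.55 [ 0.4645 -0.2565  0.1684] gap0.341 F [-0.6  0.7  5.6]
t76.14 [ 0.464  -0.256   0.1669] gap1.005 F [ 0.3 -0.3  0.1]
t78.29 [ 0.4598 -0.1703  0.4485] gap1.004 F [-0.5 -0.4  0.5]
t80.53 [0.4452 0.2895 0.4305] gap1.000 F [-0.4  0.1  0.3]
```

View pics/t_r4.png

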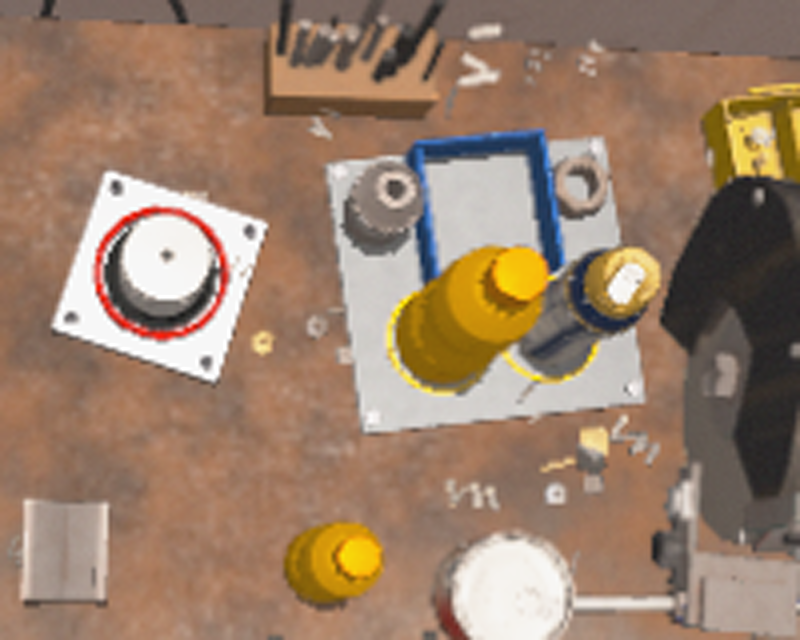

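View pics/t_00.png

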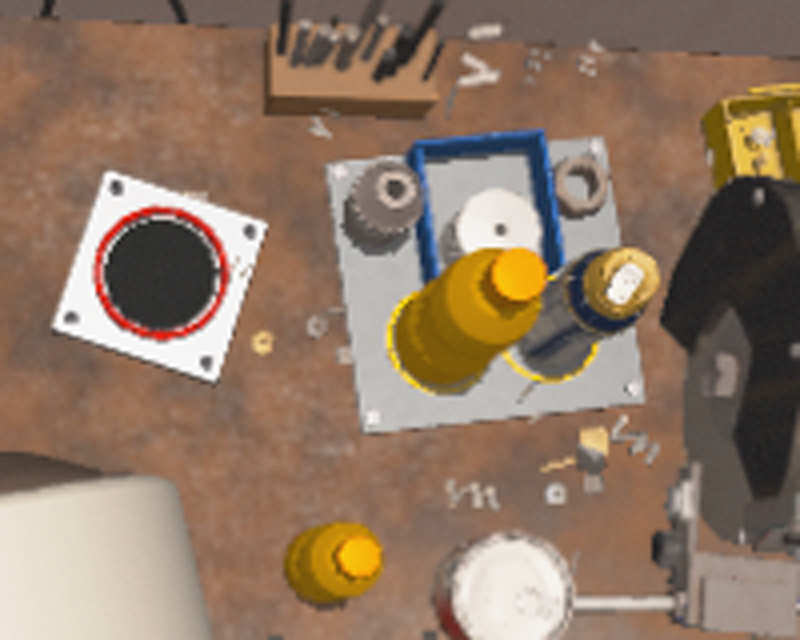

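View pics/side_r4.png

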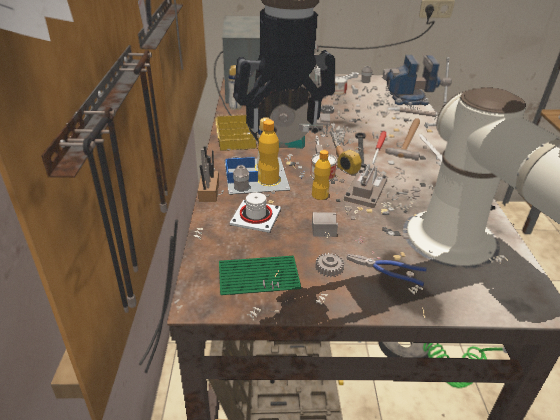

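```bash
python3 - <<'E'
from h import *
f=grab_frame("top"); q=lambda x,y:(240+x/4-.4,110+y/4-.4)
P=onz(f,q(166.5,254),.064); L=np.array([.49585,-.0753]); d=P[:2]-L; print(P,d)
if np.linalg.norm(d)<.009: finish_job(); print("handed in")
E
```

```text
[ 0.49757011 -0.07599278  0.064     ] [ 0.00172011 -0.00069278]
the job is handed in; nothing more can be done
handed in
```

I did the whole job in order and handed it in at about 81 s of the 136 s allowed. The hand-in gives no verdict, so what follows rests on my own checks.

- **Containers to the mat:** I moved the larger yellow bottle and then the spray can, each by its cap, from the rack to the green mat.
- **Piston:** I lifted it out of the blue bay and stood it on the pad inside the red lip of the nest.
- **Containers back:** I put the can and then the bottle back in their own rings, using the same tool poses I had picked them up with.

**Last checks:**
- **Piston:** in the final top picture it stands about 2 mm from the nest centre (limit 13 mm).
- **Can and bottle:** compared with the first top picture, the bottle's cap is about 3 enlarged pixels off, under 2 mm, and the can's shows no visible shift (limit 15 mm).
- **Bystanders:** the chuck and the nut look unmoved in the same comparison.
- **Arm:** the gripper is empty and clear of everything, and no force reading I took passed about 9 N.

**Checks that failed or disagreed:**
- **Camera disagreement:** the top and side cameras differed by up to about 6 mm in y on the nest. I used the wrist camera and triangulation to settle it.
- **Discarded fit:** one ellipse fit of the lip, partly hidden by the placed piston, put the piston about 5.5 mm off centre. I discarded it as biased by the hidden part.

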